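Put the stray vial away with its own kind

ROBOT

A 6-joint arm with a two-finger parallel gripper is mounted at the origin on the work surface. World frame = base frame: x ahead of the robot, y to its left, z up, the work surface at z = 0. Lengths are in m, angles in rad, forces in N, time in s.
With the tool pointing down it reaches from about 0.275 to 0.875 m from the base axis. Payload 12.5 kg.
Tool frame: the origin (TCP) lies midway between the tips of the shut fingers; the grasp point (between the pads) lies grasp_offset behind it (grasp_offset is the distance from the TCP to the grasp point, in m); z points along the fingers, y is the line along which they close (so a half turn about z gives the same grasp; the last joint's range is limited). The gripper opens to 85 mm and grips with 20 to 120 N. Pads are 22 mm wide; open, the fingers measure 114 mm over their backs; the gripper's body (76 mm by 85 mm) begins 54 mm behind the grasp point. The pads swing forward as they close: fully open they stand 13 mm farther back than shut.
Start: joints at [1.184, 0.351, 1.652, -0, 1.139, -0.085], TCP at [0.163, 0.525, 0.231] pointing down, gripper open.
Joint ranges: [-2.75, 2.75], [-0.79, 2.1], [0.01, 2.65], [-1.57, 4.71], [0.07, 3.14], [-2.87, 2.87]. Speed limits (rad/s): [2.22, 2.22, 2.79, 3.14, 3.14, 3.14].

INTERFACE

Orientations are given as a rotation vector (axis times angle).
In Python, from bench import * gives the robot as it stands.
- The arm moves only by the tool step_arm, never from a script. Its argument "series" is text: rows parted by semicolons, each of 7 numbers parted by spaces: the turn, a rotation vector about the tool's x, y, z in rad, then the shift along the tool's x, y, z in mm, then the opening, from 0 (shut) to 1 (fully open). In form: ax ay az x y z gripper; .... A call has 1 to 12 rows; each row is the pose to reach, as a shift and turn from the pose commanded when the call began, along the tool's axes at that moment; what a row does not reach only later rows make up. A row lasts 1/10 s, in which the tool goes at most 50 mm and 8.59 degrees, less where a joint would pass 70% of its speed; a pose out of reach is approached as far as the arm can. A call with a gripper value outside its range is refused whole. The fingers move at their own pace and stop on an object; "force" is the grip in N (left out, the last holds). Time passes only in rows, so rows that repeat a pose let the fingers close. It gives the time, the measured TCP pose, the force, the opening and the grip force at its end, in the units of the state.
- observe(): the state, without advancing time (a new reading comes with each control period).
- read_camera(name): name is "side" or "top" or "wrist"; returns the picture (384x512x3 uint8, blue, green, red); there is no depth.
- calibration(name): a dict with "camera_matrix" (3x3 intrinsics, pixels), "dist_coeffs" ([k1, k2, p1, p2, k3] as OpenCV has them; the pictures are not rectified), "origin" and "rotation" of the camera in the world; the wrist camera has in their place "hand_eye" (4x4, takes a point from camera to tool coordinates, whose origin is the TCP and whose axes are the flange's). Camera axes: x right, y down, z forward; pixel columns grow to the right and rows downward; lengths in m; the calibration is good to about 2 mm. A picture is of the moment at which its call begins: read the wrist's pose just before it. calibration takes no time and is no camera call.
- hand_in(): hands the job in; it is judged then, once.
The state is a dict: "t": time; "q": joint angles; "joint_velocities": joint speeds; "effort": joint torques, N m; "tool_pos": TCP position; "eef_rot": TCP orientation; "wrist_force": force on the tool from outside, world axes, zero at the start; "ft_torque": the same for the moment, N m; "grip_width": finger opening in m; "grip_force": force on a finger pad.
Only numpy, scipy, OpenCV 4.12 (cv2) and the standard library are available. Lean on these libraries where they do the work, as an engineer would, in place of code of your own. Each camera call takes 0.05 s, during which the arm holds its last target. There are 200 camera calls.

TASK

A slim, tall amber vial has been left out on the bench. Stand it upright inside the white two-bay caddy, on the floor of the bay that already holds a slim vial like it (not the bay with the squat one), and let go of it. Leave the two vials that are already in the caddy standing where they are.

Things in the scene. Friction and masses are not known exactly. Their poses are not given: they have to be found in the camera images.
- vial_out: The stray vial, upright on the bench: amber glass, paper band, aluminium cap, 95 mm tall; body 30 mm in diameter up to 68 mm, neck 18 mm, cap 22 mm in diameter from 80 to 95 mm. About 80 g. Origin: centre of its underside, z up its axis. A squat vial (46 mm in diameter, 60 tall) and a beaker (56 in diameter, 65 tall), not part of the job, stand 90 mm or more from it, centre to centre.
- vial_in_caddy_slim: The slim vial already in the caddy, same shape and size as the stray one. It stands in one of the two bays (which one varies), on that bay's centre line, 30 to 50 mm from the middle of the bay's length towards the caddy's local +x. Origin: centre of its underside.
- vial_in_caddy_squat: The squat vial already in the caddy: amber glass with an aluminium cap, 46 mm in diameter and 60 mm tall, standing in the other bay, likewise in the half towards local +x. Origin at the centre of its underside.
- caddy: White plastic caddy fixed to the bench, 170 mm (local x) by 175 (y), open on top. A middle wall along x parts it into two bays, each 160 (x) by 80 (y) inside, centred at y = +43 and -43 mm. Walls 5 mm thick, tops 22 mm above the bench; floor 5 mm above it. The -x half of each bay is empty. Origin: centre of the underside, z up; local x points away from the robot, within 25 degrees of world x.

How it is judged:
At the end, for the whole second after the job is handed in: The stray vial stands at rest, upright within 10 degrees, on the caddy's floor (its underside less than 7 mm above the floor), between the walls of the bay that holds the other slim vial; the two vials that were in the caddy still stand upright within 10 degrees and within 20 mm of where they were (((y of each of vial_in_caddy_slim, vial_out in the frame of caddy above 0 m and y of vial_out in the frame of caddy below 0.085 m) or (y of each of vial_in_caddy_slim, vial_out in the frame of caddy below 0 m and y of vial_out in the frame of caddy above -0.085 m)) and x of vial_out in the frame of caddy between -0.08 and 0.08 m and z of vial_out in the frame of caddy below 0.012 m and angle between each of vial_out, vial_in_caddy_slim, vial_in_caddy_squat's own z axis and vertical below 0.17 rad and linear speed of vial_out below 0.02 m/s and distance of each of vial_in_caddy_slim, vial_in_caddy_squat from where it was at the start of the episode below 0.02 m); the robot touches nothing.
It fails at once if a vial that was already in the caddy is moved by more than 20 mm or tipped by more than 30 degrees (distance of any of vial_in_caddy_slim, vial_in_caddy_squat from where it was at the start of the episode above 0.02 m or angle between any of vial_in_caddy_slim, vial_in_caddy_squat's own z axis and vertical above 0.52 rad).
It also fails if it takes over 34 s, if anything falls off the work surface, if the arm or the gripper's body presses on something with over 40 N, if the wrist force passes 120 N, or if a joint passes its speed limit or range.

## Working session

There is one attempt and no reset: what is moved stays moved. The work goes in short steps, Python scripts to look and compute and a tool call to move; the robot and the scene stay as the last step left them, time stands still between calls to the robot, and variables do not carry over. Pictures are saved under pics/ and viewed, at most 10 in all, crops included, and the job is handed in when it is done.

Besides the shell and the picture viewer there is one more tool, called by a JSON object that holds its "fn" and its "kwargs", one argument or row to a line. step_arm: Moves the arm, as the interface text tells. Its arguments: {"type":"object","properties":{"series":{"type":"string"},"force":{"type":"number"}},"required":["series"]}

```bash
mkdir -p pics; python3 - <<'E'
from bench import *
import cv2
s=observe();print(s['t'],s['tool_pos'],s['eef_rot'],s['grip_width'])
for n in('top','side'):
    cv2.imwrite(f'pics/{n}0.png',read_camera(n));c=calibration(n);print(n,c)
print(calibration('wrist'))
try:
    print(grasp_offset)
except Exception as e: print(e)
E
```

```text
0.0 [0.16331678 0.52483782 0.23075485] [-4.72215705e-01 -3.10561634e+00  1.77632804e-03] 0.08549413483295694
top {'camera_matrix': array([[358.21585792,   0.        , 255.6106946 ],
       [  0.        , 358.21585792, 189.94081527],
       [  0.        ,   0.        ,   1.        ]]), 'dist_coeffs': array([-0.10853852,  0.        ,  0.        ,  0.        ,  0.        ]), 'origin': array([0.45049805, 0.01724217, 0.72137133]), 'rotation': array([-2.15356633,  2.14529342, -0.17660941])}
side {'camera_matrix': array([[356.42250805,   0.        , 258.21736377],
       [  0.        , 356.42250805, 192.62076961],
       [  0.        ,   0.        ,   1.        ]]), 'dist_coeffs': array([-0.01743409,  0.        ,  0.        ,  0.        ,  0.        ]), 'origin': array([ 0.40795185, -0.63580452,  0.47916613]), 'rotation': array([-2.13982457,  0.26544828, -0.13194621])}
{'camera_matrix': array([[290.19107133,   0.        , 259.96759486],
       [  0.        , 290.19107133, 195.29416791],
       [  0.        ,   0.        ,   1.        ]]), 'dist_coeffs': array([-0.00241455,  0.        ,  0.        ,  0.        ,  0.        ]), 'hand_eye': array([[-6.30991723e-04, -9.65164460e-01, -2.61643206e-01,
         6.56194499e-02],
       [ 9.99999289e-01, -8.73832465e-04,  8.11795451e-04,
        -1.31650743e-03],
       [-1.01214845e-03, -2.61642508e-01,  9.65164325e-01,
        -1.42500985e-01],
       [ 0.00000000e+00,  0.00000000e+00,  0.00000000e+00,
         1.00000000e+00]])}
0.0187
```

View pics/top0.png

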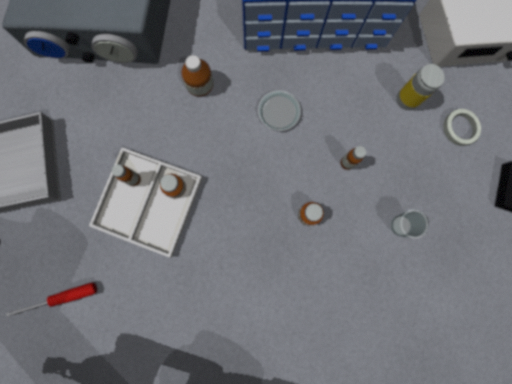

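View pics/side0.png

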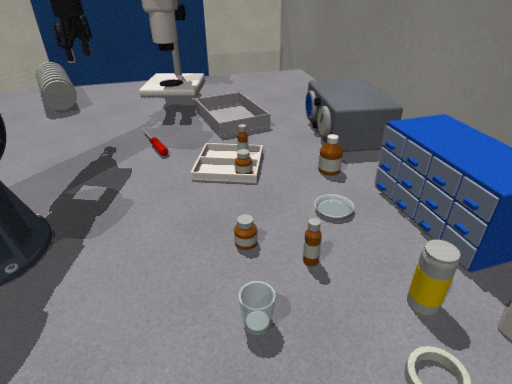

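Top view: the stray slim vial has its cap at about (359,152) and its base near (348,164). The slim vial in the caddy has its cap at (119,171), in the left bay, and the squat one is in the right bay. Caddy rim corners are at about (121,149), (201,178), (170,255) and (91,226). The side view agrees: stray cap at (314,224), base at (312,263).

```bash
cat > h.py <<'E'
from bench import *
import cv2,numpy as np
from scipy.spatial.transform import Rotation as R
def pose(n,s=None):
    c=calibration(n)
    if n=='wrist':
        T=np.eye(4);T[:3,:3]=R.from_rotvec(s['eef_rot']).as_matrix();T[:3,3]=s['tool_pos'];T=T@c['hand_eye']
        return c,T[:3,:3],T[:3,3]
    return c,R.from_rotvec(c['rotation']).as_matrix(),np.array(c['origin'])
def at_z(n,uv,z,s=None):
    c,Rm,o=pose(n,s)
    p=cv2.undistortPoints(np.array([[uv]],float),c['camera_matrix'],c['dist_coeffs'])[0,0]
    d=Rm@[p[0],p[1],1]; return o+d*(z-o[2])/d[2]
def px(n,P,s=None):
    c,Rm,o=pose(n,s)
    return cv2.projectPoints((np.atleast_2d(P)-o)@Rm,np.zeros(3),np.zeros(3),c['camera_matrix'],c['dist_coeffs'])[0][:,0]
E
python3 - <<'E'
from h import *
np.set_printoptions(precision=4,suppress=True)
print('stray',at_z('top',(359,152),.095),at_z('side',(314.5,223),.095))
print('sq/beaker',at_z('top',(314,212),.06),at_z('top',(414,223),.065))
print('slim in',at_z('top',(119,171),.1),'sq in',at_z('top',(169,183),.065))
c=[at_z('top',p,.022) for p in((121,149),(201,178),(170,255),(91,226))]
c=np.array(c);print(c,c.mean(0)[:2])
print([np.linalg.norm(c[i]-c[(i+1)%4]) for i in range(4)])
x=(c[0]+c[1]-c[2]-c[3]);y=c[0]+c[3]-c[1]-c[2];print('yaw',np.arctan2(x[1],x[0]),np.arctan2(-y[0],y[1]))
for n in('top',):
  im=cv2.imread('pics/top0.png');a=cv2.resize(im[130:270,75:235],None,fx=4,fy=4,interpolation=cv2.INTER_CUBIC)
  b=cv2.resize(im[135:175,330:375],None,fx=4,fy=4,interpolation=cv2.INTER_CUBIC);a[:b.shape[0],-b.shape[1]:]=b
  cv2.imwrite('pics/crop.png',a)
s=observe();print(R.from_rotvec(s['eef_rot']).as_matrix())
E
```

```text
stray [ 0.6164 -0.1796  0.095 ] [ 0.6164 -0.1864  0.095 ]
sq/beaker [ 0.5098 -0.1004  0.06  ] [ 0.4885 -0.2899  0.065 ]
slim in [0.5778 0.2535 0.1   ] sq in [0.5623 0.17   0.065 ]
[[0.6394 0.282  0.022 ]
 [0.58   0.1164 0.022 ]
 [0.4284 0.1731 0.022 ]
 [0.4826 0.334  0.022 ]] [0.5326 0.2264]
[np.float64(0.17597080416106634), np.float64(0.16182674639439337), np.float64(0.16970955230267357), np.float64(0.16517065611114204)]
yaw -0.33882449193177466 -0.33509667898133066
[[-0.9548  0.2972 -0.0004]
 [ 0.2972  0.9548 -0.0009]
 [ 0.0001 -0.001  -1.    ]]
```

View pics/crop.png

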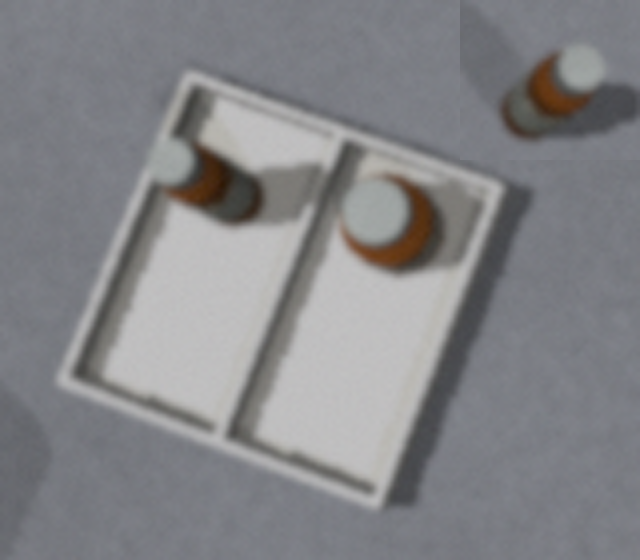

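The crop confirms it: the goal is the +y bay (left in the picture). The caddy centre is about (0.532, 0.226) with a yaw of about -0.34, and the fingers already line up with its y axis. The stray vial is at about (0.616, -0.183), so I'm moving above it now.

{"fn": "step_arm", "kwargs": {
  "series": "0 0 0 -440 -370 0 1;0 0 0 -440 -370 0 1;0 0 0 -440 -370 0 1;0 0 0 -440 -370 0 1;0 0 0 -440 -370 0 1;0 0 0 -440 -370 0 1;0 0 0 -440 -370 0 1;0 0 0 -440 -370 0 1;0 0 0 -440 -370 0 1;0 0 0 -440 -370 0 1;0 0 0 -440 -370 0 1;0 0 0 -440 -370 0 1",
  "force": 30
}}

```text
t: 1.3
tool_pos: [0.4749, 0.038, 0.2311]
eef_rot: [0.476, 3.105, -0.001]
wrist_force: [-0.9, 0.4, -0.4]
grip_width: 0.085
grip_force: 0.0
```

{"fn": "step_arm", "kwargs": {
  "series": "0 0 0 -203 -171 0 1;0 0 0 -203 -171 0 1;0 0 0 -203 -171 0 1;0 0 0 -203 -171 0 1;0 0 0 -203 -171 0 1;0 0 0 -203 -171 0 1;0 0 0 -203 -171 0 1;0 0 0 -203 -171 0 1"
}}

```text
t: 2.1
tool_pos: [0.6161, -0.182, 0.2307]
eef_rot: [-0.472, -3.105, -0.001]
wrist_force: [-0.1, 0.6, -0.1]
grip_width: 0.0853
grip_force: 0.0
```

```bash
python3 - <<'E'
from h import *
np.set_printoptions(precision=4,suppress=True)
s=observe();im=read_camera('wrist');cv2.imwrite('pics/w1.png',im)
print(s['t'],s['tool_pos'],R.from_rotvec(s['eef_rot']).as_matrix())
print(px('wrist',[[.616,-.183,.095],[.616,-.183,0]],s))
E
```

```text
2.1 [ 0.6161 -0.182   0.2307] [[-0.9547  0.2974 -0.0012]
 [ 0.2974  0.9548  0.0006]
 [ 0.0013  0.0002 -1.    ]]
[[260.04   186.1107]
 [259.9316 169.3313]]
```

View pics/w1.png

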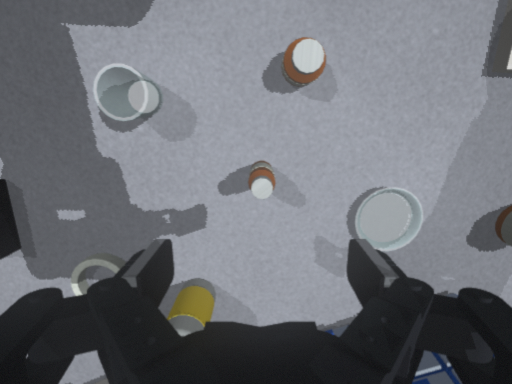

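Wrist view: the stray cap is at (262,187) against a prediction of (260,186). That is about 2 mm off along tool +y, and the space around it is clear. Descending to grasp.

{"fn": "step_arm", "kwargs": {
  "series": "0 0 0 -1 2 40 1;0 0 0 -1 2 80 1;0 0 0 -1 2 120 1;0 0 0 -1 2 150 1;0 0 0 -1 2 175 1;0 0 0 -1 2 190 1;0 0 0 -1 2 200 1;0 0 0 -1 2 200 1;0 0 0 -1 2 200 0;0 0 0 -1 2 200 0;0 0 0 -1 2 200 0;0 0 0 -1 2 200 0",
  "force": 30
}}

```text
t: 3.35
tool_pos: [0.6185, -0.1811, 0.032]
eef_rot: [0.472, 3.105, -0.0]
wrist_force: [-1.1, 1.0, 14.7]
grip_width: 0.0288
grip_force: 29.2
```

{"fn": "step_arm", "kwargs": {
  "series": "0 0 0 0 0 0 0;0 0 0 0 0 0 0;0 0 0 0 0 0 0;0 0 0 0 0 0 0;0 0 0 0 0 0 0;0 0 0 0 0 0 0"
}}

```text
t: 3.95
tool_pos: [0.6185, -0.1811, 0.032]
eef_rot: [0.472, 3.105, -0.0]
wrist_force: [-1.6, 1.5, 6.4]
grip_width: 0.0288
grip_force: 29.7
```

Gripped at 28.8 mm. Lifting.

{"fn": "step_arm", "kwargs": {
  "series": "0 0 0 0 0 -10 0;0 0 0 0 0 -25 0;0 0 0 0 0 -50 0;0 0 0 0 0 -80 0;0 0 0 0 0 -110 0;0 0 0 0 0 -140 0;0 0 0 0 0 -155 0;0 0 0 0 0 -160 0;0 0 0 0 0 -160 0"
}}

```text
t: 4.85
tool_pos: [0.618, -0.1809, 0.1913]
eef_rot: [0.472, 3.106, -0.0]
wrist_force: [0.4, 0.0, -1.2]
grip_width: 0.0294
grip_force: 29.8
```

```bash
python3 - <<'E'
from h import *
np.set_printoptions(precision=4,suppress=True)
s=observe();im=read_camera('side')
print(s['t'],s['tool_pos'],s['wrist_force'],s['grip_width'])
u,v=px('side',s['tool_pos'])[0];print(u,v)
x0,y0=int(u)-60,int(v)-70
a=cv2.resize(im[y0:y0+120,x0:x0+120],None,fx=4,fy=4,interpolation=cv2.INTER_CUBIC)
w=read_camera('wrist');
cv2.imwrite('pics/lift.png',np.hstack([a,cv2.resize(w[200:384,180:340],None,fx=2,fy=2.6)[:480]]))
M=R.from_rotvec(s['eef_rot']).as_matrix()
print(M, M.T@(np.array([.513,.278,0])-s['tool_pos']))
E
```

```text
4.85 [ 0.618  -0.1809  0.1913] [ 0.3813  0.0255 -1.1609] 0.029364388234371555
318.93333664421294 173.24938990257172Traceback (most recent call last):
  File "<stdin>", line 9, in <module>
    return _nx.concatenate(arrs, 1, dtype=dtype, casting=casting)
           ~~~~~~~~~~~~~~~^^^^^^^^^^^^^^^^^^^^^^^^^^^^^^^^^^^^^^^
ValueError: all the input array dimensions except for the concatenation axis must match exactly, but along dimension 0, the array at index 0 has size 480 and the array at index 1 has size 478
```

The vial is held (width 29.4 mm, about 1 N of weight). Carrying it above the bay.

{"fn": "step_arm", "kwargs": {
  "series": "0 0 0 10 17 0 0;0 0 0 27 47 0 0;0 0 0 49 84 0 0;0 0 0 71 122 0 0;0 0 0 94 161 0 0;0 0 0 117 201 0 0;0 0 0 140 240 0 0;0 0 0 163 280 0 0;0 0 0 185 318 0 0;0 0 0 207 356 0 0;0 0 0 225 387 0 0;0 0 0 237 407 0 0"
}}

```text
t: 6.15
tool_pos: [0.5108, 0.2809, 0.1903]
eef_rot: [-0.469, -3.105, 0.001]
wrist_force: [0.9, -0.3, -1.3]
grip_width: 0.0291
grip_force: 29.8
```

{"fn": "step_arm", "kwargs": {
  "series": "0 0 0 0 0 20 0;0 0 0 0 0 35 0;0 0 0 0 0 40 0;0 0 0 0 0 40 0"
}}

```text
t: 6.55
tool_pos: [0.5119, 0.2781, 0.1502]
eef_rot: [-0.472, -3.104, 0.002]
wrist_force: [0.7, 0.8, -1.8]
grip_width: 0.0292
grip_force: 29.8
```

```bash
python3 - <<'E'
from h import *
np.set_printoptions(precision=4,suppress=True)
s=observe();w=read_camera('wrist');a=read_camera('side')
print(s['t'],s['tool_pos'],s['grip_width'])
u,v=px('side',s['tool_pos'])[0]
a=cv2.resize(a[int(v)-60:int(v)+68,int(u)-40:int(u)+56],None,fx=3,fy=3,interpolation=cv2.INTER_CUBIC)
cv2.imwrite('pics/hover.png',np.hstack([w,a[:384]]))
print(px('wrist',[[.513,.278,.005]],s), 'crop origin',int(u)-40,int(v)-60)
E
```

```text
6.55 [0.5119 0.2781 0.1502] 0.029241991407090745
[[261.4142 184.8398]] crop origin 174 47
```

View pics/hover.png

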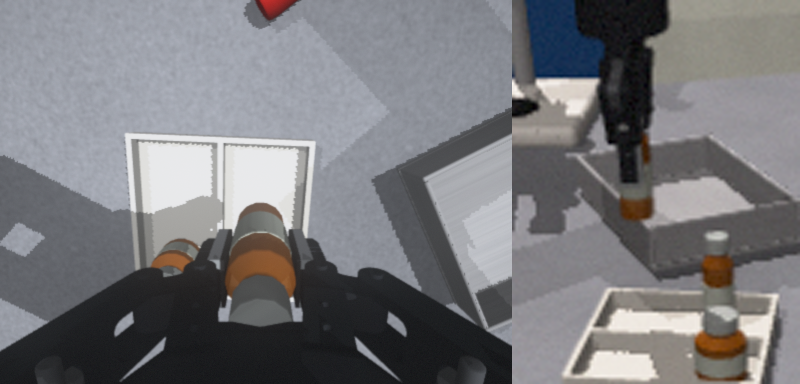

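Wrist view: the bay spans columns 221 to 310 (middle wall to outer wall), so its centre is about 266 against my predicted 261. I'll shift 3 mm in +y. The vial hangs straight, and the neighbouring slim vial is well clear. Lowering.

{"fn": "step_arm", "kwargs": {
  "series": "0 0 0 0 1 15 0;0 0 0 0 3 40 0;0 0 0 0 3 65 0;0 0 0 0 3 85 0;0 0 0 0 3 98 0;0 0 0 0 3 105 0;0 0 0 0 3 108 0;0 0 0 0 3 110 0;0 0 0 0 3 110 0"
}}

```text
t: 7.55
tool_pos: [0.514, 0.2811, 0.0417]
eef_rot: [0.472, 3.105, 0.001]
wrist_force: [0.4, 0.1, -0.5]
grip_width: 0.0294
grip_force: 29.8
```

{"fn": "step_arm", "kwargs": {
  "series": "0 0 0 0 0 1 0;0 0 0 0 0 2 0;0 0 0 0 0 2.5 0;0 0 0 0 0 2.5 0"
}}

```text
t: 7.95
tool_pos: [0.5137, 0.281, 0.0388]
eef_rot: [0.472, 3.106, 0.0]
wrist_force: [-0.2, 0.6, -1.1]
grip_width: 0.029
grip_force: 29.8
```

{"fn": "step_arm", "kwargs": {
  "series": "0 0 0 0 0 0.5 0;0 0 0 0 0 1 0;0 0 0 0 0 1.5 0;0 0 0 0 0 1.5 0"
}}

```text
t: 8.35
tool_pos: [0.5137, 0.281, 0.0372]
eef_rot: [-0.472, -3.106, 0.0]
wrist_force: [-0.4, 0.1, -0.7]
grip_width: 0.0291
grip_force: 29.8
```

{"fn": "step_arm", "kwargs": {
  "series": "0 0 0 0 0 0.5 0;0 0 0 0 0 1 0;0 0 0 0 0 1 0;0 0 0 0 0 1 0"
}}

```text
t: 8.75
tool_pos: [0.5138, 0.281, 0.037]
eef_rot: [0.472, 3.106, 0.0]
wrist_force: [-3.3, -1.7, 7.7]
grip_width: 0.0292
grip_force: 30.7
```

There is contact at the floor height I calculated. Releasing gently, then retreating straight up.

{"fn": "step_arm", "kwargs": {
  "series": "0 0 0 0 0 -0.5 0.38;0 0 0 0 0 -0.5 0.42;0 0 0 0 0 -0.5 0.5;0 0 0 0 0 -0.5 0.6;0 0 0 0 0 -0.5 0.7;0 0 0 0 0 -0.5 0.7;0 0 0 0 0 -0.5 0.7"
}}

```text
t: 9.45
tool_pos: [0.5137, 0.281, 0.0368]
eef_rot: [-0.472, -3.106, 0.0]
wrist_force: [-0.7, -0.0, -0.1]
grip_width: 0.0597
grip_force: 0.0
```

{"fn": "step_arm", "kwargs": {
  "series": "0 0 0 0 0 -5 0.7;0 0 0 0 0 -15 0.7;0 0 0 0 0 -30 0.7;0 0 0 0 0 -55 0.7;0 0 0 0 0 -85 0.7;0 0 0 0 0 -120 0.7;0 0 0 0 0 -150 0.7;0 0 0 0 0 -170 0.7;0 0 0 0 0 -180 0.7;0 0 0 0 0 -180 0.7"
}}

```text
t: 10.45
tool_pos: [0.5141, 0.2812, 0.2186]
eef_rot: [0.472, 3.104, 0.002]
wrist_force: [-0.8, 0.1, 0.6]
grip_width: 0.0595
grip_force: 0.0
```

```bash
python3 - <<'E'
from h import *
s=observe();w=read_camera('wrist');a=read_camera('side')
print(s['t'],s['tool_pos'],s['grip_width'])
a=cv2.resize(a[100:196,180:276],None,fx=3,fy=4,interpolation=cv2.INTER_CUBIC)
cv2.imwrite('pics/end.png',np.hstack([w,a]))
E
```

```text
10.45 [0.51411373 0.28118875 0.21860817] 0.0594828988096615
```

View pics/end.png

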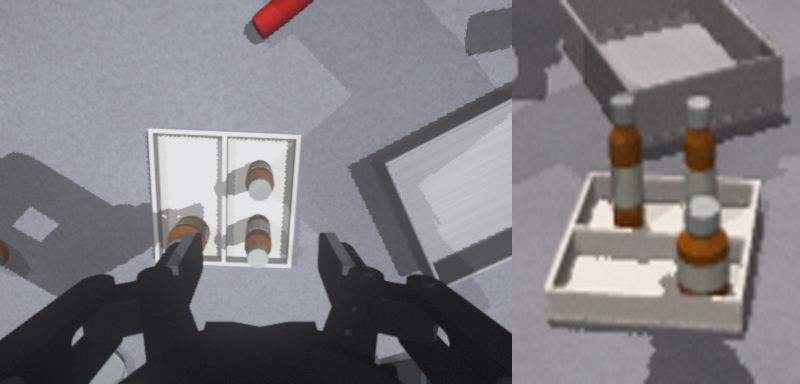

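The stray vial stands upright at (260,178), mid-bay behind the other slim vial at (258,240). The squat vial is undisturbed in the other bay, and the gripper is clear of everything. Handing in.

```bash
python3 -c "
from bench import *
print(hand_in())"
```

```text
the job is handed in; nothing more can be done
None
```

The stray slim vial stands upright on the floor of the bay with the other slim vial, and the gripper has let go and moved clear. In the last pictures both caddy vials were upright and looked unmoved. I handed the job in at about 10.5 s; the hand-in returned no verdict.

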